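Close the carver's dust canister

ROBOT

A 6-joint arm with a two-finger parallel gripper is mounted at the origin on the work surface. World frame = base frame: x ahead of the robot, y to its left, z up, the work surface at z = 0. Lengths are in m, angles in rad, forces in N, time in s.
With the tool pointing down it reaches from about 0.35 to 0.975 m from the base axis. Payload 4.9 kg.
Tool frame: the origin (TCP) lies midway between the tips of the shut fingers; the grasp point (between the pads) lies 19 mm behind it; z points along the fingers, y is the line along which they close (so a half turn about z gives the same grasp; the last joint's range is limited). The gripper opens to 85 mm and grips with 20 to 120 N. Pads are 22 mm wide; open, the fingers measure 114 mm over their backs; the gripper's body (76 mm by 85 mm) begins 54 mm behind the grasp point. The pads swing forward as they close: fully open they stand 13 mm farther back than shut.
Start: joints at [1.025, 0.053, 1.613, -0, 1.476, -0.119], TCP at [0.259, 0.569, 0.231] pointing down, gripper open.
Joint ranges: [-3.01, 3.01], [-1.01, 2.22], [0.06, 2.58], [-1.02, 4.17], [0.09, 2.62], [-3.14, 3.14]. Speed limits (rad/s): [2.57, 2.57, 3.14, 3.14, 3.14, 3.14].

INTERFACE

Orientations are given as a unit quaternion [w, x, y, z].
In Python, from plant import manip gives the robot as it stands.
- The arm moves only by the tool shift_gripper, called after "Emit:" as a command line: name --pt "numbers of a row" for each row, then --argument value for the rest. Schema: {"type":"object","properties":{"offsets":{"type":"array","items":{"type":"array","items":{"type":"array","items":{"type":"number"},"minItems":7,"maxItems":7},"minItems":1,"maxItems":5},"minItems":1,"maxItems":1},"only":{"type":"string"},"quiet":{"type":"boolean"},"lines":{"type":"string"}},"required":["offsets"],"additionalProperties":false}. offsets is a list that holds a single list of rows (three levels of brackets), with 1 to 5 rows, each of 7 numbers: the opening from 0.0 (shut) to 1.0 (fully open), then dx, dy, dz in shares of the most that a row can go, 1 being 62.5 mm, then a rotation vector rx, ry, rz in fractions of the full range, 1 being 4 rad; each row shifts and turns the commanded pose from where the row before left it, along the tool's axes as they then stand; what a row does not reach is not made up. A row lasts 1/8 s, in which the tool goes at most 0.0625 m and 0.188 rad, less where a joint would pass 70% of its speed; a pose out of reach is approached as far as the arm can. The fingers move at their own pace and stop on an object; the grip force is fixed at half the most. Time passes only in rows, so rows that do not move let the fingers close. The tool returns the time, the measured TCP pose, the force, the opening and the grip force at its end. only (a regular expression) keeps the lines of the reply that match it, lines (a string "A,B") keeps lines A to B, and quiet returns only ok. No shift or turn number may pass 1 either way. Input that does not fit is refused with a message, and nothing moves.
- manip.state(): the state, without advancing time (a new reading comes with each control period).
- manip.grab_frame(name): name is "scene" or "top" or "wrist"; returns the picture (384x512x3 uint8, red, green, blue); there is no depth.
- manip.camera_params(name): a dict with "intrinsics" (3x3 intrinsics, pixels), "k1" (the pictures are not rectified: a ray, as slopes to the right and down, at radius r is drawn at 1 + k1 r^2 times it, then the intrinsics apply), "xyz" and "orientation" of the camera in the world. Camera axes: x right, y down, z forward; pixel columns grow to the right and rows downward; lengths in m; the calibration is good to about 2 mm. A picture is of the moment at which its call begins: read the wrist's pose just before it. camera_params takes no time and is no camera call; for the wrist camera it gives the pose at the moment of the call.
- manip.job_done(): hands the job in; it is judged then, once.
The state is a dict: "time": time; "joint_pos": joint angles; "joint_vel": joint speeds; "joint_efforts": joint torques, N m; "tool_pos": TCP position; "tool_rot": TCP orientation; "contact_force": force on the tool from outside, world axes, zero at the start; "ft_torque": the same for the moment, N m; "gripper_width": opening from 0.0 (shut) to 1.0 (fully open); "grasp_force": force on a finger pad.
Only numpy, scipy, OpenCV 4.12 (cv2) and the standard library are available. Lean on these libraries where they do the work, as an engineer would, in place of code of your own. Each camera call takes 0.05 s, during which the arm holds its last target. There are 200 camera calls.

TASK

Close the dust canister: lay its lid on the rim with the key tab resting up on the rim, clear of the notch to one side, then turn the lid on the rim until the key comes round to the notch and drops in, and seat the lid fully home and level. Then swing the catch fully closed over the lid's edge to lock it, and let go. Do not disturb the other things on the bench.

Things in the scene. Friction and masses are not known exactly. Their poses are not given: they have to be found in the camera images.
- pot: Dust canister: open round aluminium pot fixed to the bench, 90 mm high, inner radius 70, outer 78, on a foot disc of radius 92; left or right of the midline, the lid on the other side. A hose stub (radius 20, 40 mm up) reaches 114 mm from the axis on its -y side. Origin: on its axis at bench level, z up; +x points through the notch.
- pot_notch (a point): Middle of the notch in the pot's rim, at rim height (90 mm up), 74 mm from the axis along the pot's +x. The notch is cut right through the wall, 20 mm wide, 11 mm deep. A dark ledge 32 mm wide sticks out below it to 93 mm from the axis, its top 77 mm up.
- lid: Loose lid, 0.3 to 0.6 kg, right way up. Origin: centre of underside. Going up: boss radius 66.5, 18 deep (lowest 9 mm bevelled to radius 58); aluminium disc radius 80, to 24 mm; wooden grip bar, 18 mm thick (lid x), 84 long (lid y), to 64 mm: grip across the 18 mm from above. Home: origin on the pot's axis 72 mm above the bench, x along pot x; with the key on the rim and held level, 10 mm higher.
- lid_key (a point): Middle of the underside of the lid's key, 74 mm from the lid's axis along its +x, 8 mm above the lid's underside. The key is a block 14 mm wide, 62 to 90 mm from the axis, reaching 10 mm below the disc; seen from above, a tab 10 mm beyond the disc's edge. With the key up on the rim and let go, the lid tilts about 4 degrees.
- catch (a joint): Steel turning catch on the pot, rad: 0 closed (at its stop, arm pointing at the pot's axis over the lid's edge), growing clockwise from above as it opens; stop at 2.0, starts 1.3 to 1.9. Vertical pivot, light friction, stays where left. Arm 16 mm wide, reaching 48 mm from the pivot, 98.5 to 106.5 mm above the bench: 2.5 mm over a lid that is home; it strikes one that is not.
- catch_pivot (a point): On the catch's pivot axis, 98.5 mm above the bench, 104 mm from the pot's axis at 135 degrees anticlockwise (seen from above) from the pot's +x.
- catch_post (a point): Centre of the top of the upright wooden finger post on the catch's arm, 140.5 mm above the bench, 42 mm from the pivot axis. Post diameter 14 mm, standing 34 mm above the arm. Push it sideways from behind to swing the catch.
- sander: Bystander, leave alone: sanding block, 110 x 55 x 38 mm, on the bench between the robot and the work. Origin: centre of its underside.
- mallet: Bystander, leave alone: wooden mallet, head 100 mm long and 64 mm high, handle to 170 mm from the head's middle; beyond the work. Origin: under the head's middle.
- carving: Bystander, leave alone: dark wooden carved figure lying down, 170 x 54 mm, 61 mm high, to the right. Origin: centre of its underside.
- waxtin: Bystander, leave alone: round steel tin, radius 42, 60 mm high, to the left. Origin: centre of its underside.
- brush: Bystander, leave alone: brush, 190 mm long, lying to the left.
- chisel: Bystander, leave alone: wood-handled chisel, 200 mm long, lying beyond the work on the right.

How it is judged:
On the way, in this order (a step that is already met when the one before it is completed fails the run):
1. the lid is laid on the canister (within 12 mm of its axis) with the key resting up on the rim, its middle more than 20 mm from the notch's (z of lid_key in the frame of pot between 0.086 and 0.0945 m and horizontal distance between lid and pot below 0.012 m and horizontal distance between lid_key and pot_notch above 0.02 m and contact force between lid and pot above 0.3 N), for 0.2 s.
2. the lid is turned on the rim, the key still at rim height, until the key is less than 16 mm from the notch (z of lid_key in the frame of pot between 0.086 and 0.0945 m and horizontal distance between lid and pot below 0.012 m and horizontal distance between lid_key and pot_notch below 0.016 m).
3. the key has dropped into the notch and the lid is fully home and level, the catch still open (z of lid in the frame of pot below 0.0745 m and horizontal distance between lid and pot below 0.007 m and horizontal distance between lid_key and pot_notch below 0.009 m and angle between lid's own z axis and vertical below 0.035 rad and value of joint catch above 0.8 rad), for 0.2 s.
At the end, for the whole second after the job is handed in: The lid is home on the canister: its underside less than 74.5 mm above the bench (72 when home), within 7 mm of the canister's axis, key within 9 mm of the notch's middle, tilt under 0.035 rad; the catch is closed over it (below 0.15 rad); both at rest (z of lid in the frame of pot below 0.0745 m and horizontal distance between lid and pot below 0.007 m and horizontal distance between lid_key and pot_notch below 0.009 m and angle between lid's own z axis and vertical below 0.035 rad and value of joint catch below 0.15 rad and linear speed of lid below 0.02 m/s and velocity of joint catch below 0.1 rad/s); the robot touches nothing.
It fails at once if a bystander on the bench (sanding block, mallet, carving, tin, brush or chisel) is pushed more than 25 mm from its place (distance of any of sander, mallet, carving, waxtin, brush, chisel from where it was at the start of the episode above 0.025 m).
It also fails if it takes over 61 s, if anything falls off the work surface, if the arm or the gripper's body presses on something with over 40 N, if the wrist force passes 120 N, or if a joint passes its speed limit or range.

## Working session

There is one attempt and no reset: what is moved stays moved. The work goes in short steps, Python scripts to look and compute and a tool call to move; the robot and the scene stay as the last step left them, time stands still between calls to the robot, and variables do not carry over. Pictures are saved under pics/ and viewed, at most 10 in all, crops included, and the job is handed in when it is done.

```bash
ls; mkdir -p pics; cat > h.py <<'E'
import numpy as np, cv2
from plant import manip
from scipy.spatial.transform import Rotation as R
def rot(q): return R.from_quat([q[1],q[2],q[3],q[0]])
def ray(c,uv):
    K=np.array(c["intrinsics"]); d=np.array([(uv[0]-K[0,2])/K[0,0],(uv[1]-K[1,2])/K[1,1]]); s=d.copy()
    for _ in range(20): s=d/(1+c["k1"]*(s@s))
    return np.array(c["xyz"]), rot(c["orientation"]).apply([s[0],s[1],1])
def onz(c,uv,z):
    o,d=ray(c,uv); return o+d*(z-o[2])/d[2]
def proj(c,p):
    K=np.array(c["intrinsics"]); v=rot(c["orientation"]).inv().apply(np.array(p)-c["xyz"]); s=v[:2]/v[2]; s=s*(1+c["k1"]*(s@s))
    return np.array([K[0,0]*s[0]+K[0,2],K[1,1]*s[1]+K[1,2]])
def shot(n,f,x=None):
    c=manip.camera_params(n); im=manip.grab_frame(n)[:,:,::-1].copy(); cv2.imwrite("pics/"+f,im); return c,im
E
python3 - <<'E'
from h import *
a=shot("top","top0.png");b=shot("scene","scene0.png")
for c,_ in (a,b): print(c)
print(manip.state())
E
```

```text
pics
plant.py
{'intrinsics': array([[391.32578402,   0.        , 258.08768837],
       [  0.        , 391.32578402, 191.92836011],
       [  0.        ,   0.        ,   1.        ]]), 'k1': -0.1334493075799708, 'xyz': array([ 3.62741686e-01, -5.22948875e-04,  1.28384770e+00]), 'orientation': array([ 0.06812907, -0.68658558,  0.72002956, -0.0742704 ])}
{'intrinsics': array([[445.40139944,   0.        , 252.16929273],
       [  0.        , 445.40139944, 187.26527822],
       [  0.        ,   0.        ,   1.        ]]), 'k1': -0.011425037462273005, 'xyz': array([ 1.69542001, -0.06771869,  1.12457696]), 'orientation': array([-0.29411906,  0.66311953,  0.63313019, -0.27002339])}
{'time': 0.1, 'joint_pos': array([ 1.02500351e+00,  5.33067124e-02,  1.61417003e+00, -3.85922389e-06,
        1.47600773e+00, -1.19012799e-01]), 'joint_vel': array([ 0.00068678, -0.00121565, -0.00256583, -0.00129442, -0.00148279,
        0.00154898]), 'joint_efforts': array([ 4.60406427e-04, -3.94899201e+01, -3.71366107e+01, -1.65447309e-04,
        3.82262937e-03,  1.72535420e-05]), 'tool_pos': array([0.25842271, 0.56844402, 0.23016815]), 'tool_rot': array([-3.06849812e-04,  2.11773957e-01,  9.77318217e-01, -8.94760313e-04]), 'contact_force': array([ 0.2296313 , -0.09255542,  0.40730544]), 'ft_torque': array([-0.01496426, -0.01989313,  0.01052115]), 'grasp_force': 0.0, 'gripper_width': 0.9965119227749126}
```

View pics/top0.png

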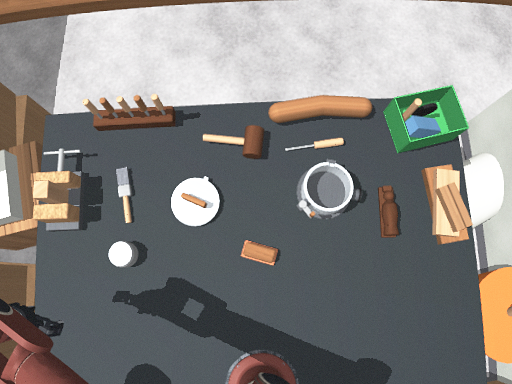

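View pics/scene0.png

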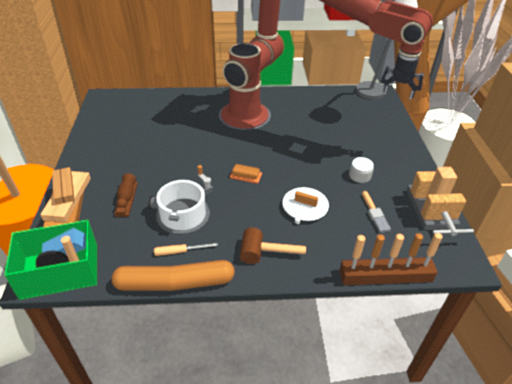

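The lid is at about (196,201) in the top view with its key tab near (207,179). The pot is at (328,188), with the catch near (306,210). I'll enlarge both.

```bash
python3 - <<'E'
import cv2,numpy as np
t=cv2.imread("pics/top0.png");s=cv2.imread("pics/scene0.png")
f=lambda im,x,y,w,h:cv2.resize(im[y:y+h,x:x+w],(400,300),interpolation=cv2.INTER_CUBIC)
cv2.imwrite("pics/c0.png",np.vstack([np.hstack([f(t,290,150,80,60+15)[:,:],f(t,156,165,80,75)]),np.hstack([f(s,140,160,80,75),f(s,265,165,80,75)])]))
E
```

```text
(no output)
```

View pics/c0.png

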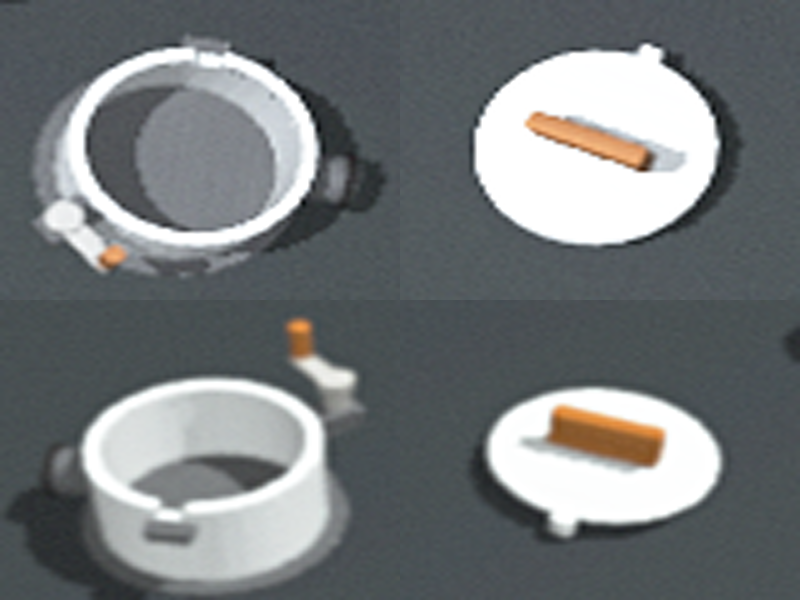

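The notch is at about (331.6,163), the pivot at (303,204), the post at (312.6,214), and the lid key at (206,178). Next I measure these.

```bash
cat >> h.py <<'E'
from scipy.optimize import least_squares
def blob(mask,near,r):
    m=np.zeros_like(mask); cv2.circle(m,tuple(int(v) for v in near),int(r),255,-1); m&=mask
    cs,_=cv2.findContours(m,cv2.RETR_EXTERNAL,cv2.CHAIN_APPROX_NONE)
    return max(cs,key=cv2.contourArea)[:,0,:].astype(float)
def circ(P,r):
    g=lambda q:np.hypot(P[:,0]-q[0],P[:,1]-q[1])-r
    s=least_squares(g,P.mean(0)[:2],loss="soft_l1",f_scale=0.0015); return s.x,g(s.x)
def wood(im):
    h=cv2.cvtColor(im,cv2.COLOR_BGR2HSV); return cv2.inRange(h,(3,90,60),(22,255,255))
E
python3 - <<'E'
from h import *
for n in("top","scene"):
    c=manip.camera_params(n); im=cv2.imread(f"pics/{n}0.png"); g=im.min(2)
    near={"top":((196,201),(328,188)),"scene":((305,205),(181,203))}[n]
    for lab,nr,z,r,th in(("lid",near[0],.024,.08,200),("pot",near[1],.09,.078,190)):
        m=(g>th).astype(np.uint8)*255
        if lab=="lid": m|=wood(im)
        k=blob(m,nr,36); P=np.array([onz(c,p,z) for p in k]); x,e=circ(P,r)
        print(n,lab,x,"rms",np.std(e[abs(e)<.004]),len(k))
        if lab=="lid":
            q=P[e>.005]; print(" key",q.mean(0),np.degrees(np.arctan2(*(q.mean(0)[:2]-x)[::-1])))
            w=blob(wood(im),nr,25);Q=np.array([onz(c,p,.064)[:2] for p in w]); print(" bar",cv2.minAreaRect(Q.astype(np.float32)*1000))
c=manip.camera_params("top")
print("notch",onz(c,(331.6,163),.09),"ledge",onz(c,(331.5,161),.077),"pivot",onz(c,(303,204),.11),"post",onz(c,(312.6,214),.1405))
E
```

```text
top lid [0.59930691 0.19153219] rms 0.0010579933378062744 139
 key [0.67875413 0.15317062 0.024     ] -25.77385595221327
 bar ((596.2920532226562, 189.72525024414062), (85.6064224243164, 17.787961959838867), 63.40553665161133)
top pot [ 0.61479575 -0.23603387] rms 0.001300425374764284 144
scene lid [0.60223681 0.1920605 ] rms 0.0013386152411939618 112
 key [0.68323918 0.15244186 0.024     ] -26.06347157608154
 bar ((620.4993896484375, 186.72021484375), (80.58045959472656, 46.84042739868164), 64.56877899169922)
scene pot [ 0.62513426 -0.23279679] rms 0.0018750226292806615 149
notch [ 0.68940726 -0.25501712  0.09      ] ledge [ 0.69964392 -0.25806213  0.077     ] pivot [ 0.55850377 -0.15160025  0.11      ] post [ 0.52208219 -0.17407955  0.1405    ]
```

```bash
cat >> h.py <<'E'
def delta(p,yaw_y):  # goal TCP, world angle (deg) of tool y, pointing down
    s=manip.state(); T=rot(s["tool_rot"]); y=np.radians(yaw_y)
    G=R.from_matrix(np.array([[-np.sin(y-np.pi)*-1*-1, 0,0],[0,0,0],[0,0,0]])+0) if 0 else R.from_matrix(np.column_stack([[-np.sin(y),np.cos(y),0],[np.cos(y),np.sin(y),0],[0,0,-1]]))
    print("d tool",np.round(T.inv().apply(np.array(p)-s["tool_pos"]),4),"rv",np.round((T.inv()*G).as_rotvec(),4),"pos",np.round(s["tool_pos"],4),"q",np.round(s["joint_pos"],2),"F",np.round(s["contact_force"],1),"w",round(s["gripper_width"],3),"g",s["grasp_force"],"t",s["time"])
E
sed -i 's/^    G=.*$/    G=R.from_matrix(np.column_stack([[-np.sin(y),np.cos(y),0],[np.cos(y),np.sin(y),0],[0,0,-1]]))/' h.py
python3 - <<'E'
from h import *
delta([.60,.19,.25],-26)
c=manip.camera_params("wrist"); s=manip.state(); T=rot(s["tool_rot"])
print(T.inv().apply(c["xyz"]-s["tool_pos"]), (T.inv()*rot(c["orientation"])).as_matrix().round(3), c["intrinsics"])
E
```

```text
d tool [-0.4676 -0.2031 -0.0196] rv [-1.6000e-03  1.3000e-03  1.5978e+00] pos [0.2584 0.5684 0.2302] q [ 1.03  0.05  1.61 -0.    1.48 -0.12] F [ 0.2 -0.1  0.4] w 0.997 g 0.0 t 0.1
[ 0.08280624  0.00024874 -0.14330357] [[ 0.    -0.946 -0.325]
 [ 1.     0.     0.   ]
 [-0.    -0.325  0.946]] [[292.97949183   0.         251.36751634]
 [  0.         292.97949183 191.31876725]
 [  0.           0.           1.        ]]
```

The manual's scale: shifts go in shares of 62.5 mm and turns go in shares of 4 rad. Converting my numbers, -0.052 m is -0.832, -0.0226 m is -0.3616.

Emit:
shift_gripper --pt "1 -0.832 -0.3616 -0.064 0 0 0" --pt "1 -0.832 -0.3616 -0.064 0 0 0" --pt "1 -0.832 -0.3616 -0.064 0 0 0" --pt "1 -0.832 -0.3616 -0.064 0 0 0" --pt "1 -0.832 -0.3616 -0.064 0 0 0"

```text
refused: offsets: the value is too long (schema: maxItems 1). Nothing was moved.
```

The error is about the shape of the input: a list holding one list of rows, three levels of brackets. Fixing that and sending the same move.

Emit:
shift_gripper --offsets '[[[1, -0.832, -0.3616, -0.064, 0, 0, 0], [1, -0.832, -0.3616, -0.064, 0, 0, 0], [1, -0.832, -0.3616, -0.064, 0, 0, 0], [1, -0.832, -0.3616, -0.064, 0, 0, 0], [1, -0.832, -0.3616, -0.064, 0, 0, 0]]]'

```text
time: 0.72
tool_pos: [0.4493, 0.3568, 0.2509]
tool_rot: [-0.0, 0.212, 0.977, -0.0]
contact_force: [0.4, 0.4, -0.5]
gripper_width: 1.0
grasp_force: 0.0
```

Emit:
shift_gripper --offsets '[[[1, -0.832, -0.3616, 0, 0, 0, 0], [1, -0.832, -0.3616, 0, 0, 0, 0], [1, -0.832, -0.3616, 0, 0, 0, 0], [1, -0.832, -0.3616, 0, 0, 0, 0], [1, 0, 0, 0, 0, 0, 0.045]]]'

```text
time: 1.35
tool_pos: [0.6023, 0.1867, 0.2502]
tool_rot: [-0.0, 0.303, 0.953, -0.001]
contact_force: [-0.2, 0.7, -0.0]
gripper_width: 0.999
grasp_force: 0.0
```

Emit:
shift_gripper --offsets '[[[1, 0, 0, 0, 0, 0, 0.045], [1, 0, 0, 0, 0, 0, 0.045], [1, 0, 0, 0, 0, 0, 0.045], [1, 0, 0, 0, 0, 0, 0.045], [1, 0, 0, 0, 0, 0, 0.045]]]'

```text
time: 1.98
tool_pos: [0.6002, 0.19, 0.2505]
tool_rot: [-0.0, 0.686, 0.727, -0.001]
contact_force: [0.1, -1.0, -0.6]
gripper_width: 1.003
grasp_force: 0.0
```

Emit:
shift_gripper --offsets '[[[1, 0, 0, 0, 0, 0, 0.045], [1, 0, 0, 0, 0, 0, 0.045], [1, 0, 0, 0, 0, 0, 0.04]]]'

```text
time: 2.35
tool_pos: [0.6002, 0.19, 0.2505]
tool_rot: [-0.0, 0.85, 0.527, -0.001]
contact_force: [1.0, -0.4, 0.4]
gripper_width: 1.002
grasp_force: 0.0
```

```bash
python3 -c "
from h import *
delta([.6,.19,.25],-26);delta([.616,-.236,.27],-13)"
```

```text
d tool [-0.0001 -0.0002  0.0005] rv [-0.001   0.0007 -0.0076] pos [0.6002 0.19   0.2505] q [0.19 0.05 1.58 0.   1.51 0.65] F [ 1.  -0.4  0.4] w 1.002 g 0.0 t 2.35
d tool [-0.3744  0.2038 -0.0194] rv [-0.0011  0.0006 -0.2345] pos [0.6002 0.19   0.2505] q [0.19 0.05 1.58 0.   1.51 0.65] F [ 1.  -0.4  0.4] w 1.002 g 0.0 t 2.35
```

In the tool's units: -0.0535 m is -0.856, 0.029 m is 0.464.

```bash
python3 -c "
from h import *
c,im=shot('wrist','wl.png'); import pickle; pickle.dump(c,open('wl.pkl','wb'))"
```

Emit:
shift_gripper --offsets '[[[1, -0.856, 0.464, -0.0448, 0, 0, 0], [1, -0.856, 0.464, -0.0448, 0, 0, 0], [1, -0.856, 0.464, -0.0448, 0, 0, 0], [1, -0.856, 0.464, -0.0448, 0, 0, 0], [1, -0.856, 0.464, -0.0448, 0, 0, 0]]]'

```text
time: 3.02
tool_pos: [0.6125, -0.1158, 0.265]
tool_rot: [-0.0, 0.848, 0.53, -0.0]
contact_force: [0.3, 0.2, -0.0]
gripper_width: 1.003
grasp_force: 0.0
```

Emit:
shift_gripper --offsets '[[[1, -0.856, 0.464, -0.0448, 0, 0, 0], [1, -0.856, 0.464, -0.0448, 0, 0, 0], [1, 0, 0, 0, 0, 0, -0.03], [1, 0, 0, 0, 0, 0, -0.0275], [1, 0, 0, 0, 0, 0, 0]]]'

```text
time: 3.65
tool_pos: [0.6176, -0.2357, 0.2703]
tool_rot: [-0.0, 0.782, 0.623, -0.0]
contact_force: [0.5, 0.4, 0.3]
gripper_width: 0.997
grasp_force: 0.0
```

```bash
python3 -c "
from h import *
c,im=shot('wrist','wp.png'); import pickle; pickle.dump(c,open('wp.pkl','wb'))
delta([.616,-.236,.27],-13)
w=cv2.imread('pics/wl.png'); cv2.imwrite('pics/w2.png',np.vstack([cv2.resize(w,(384,288)),cv2.resize(im,(384,288))]))"
```

```text
d tool [-0.0009 -0.0015  0.0003] rv [-0.0008 -0.0002  0.0003] pos [ 0.6177 -0.2355  0.2703] q [-0.48  0.12  1.48  0.    1.55 -0.25] F [ 0.9 -0.3  0.7] w 0.997 g 0.0 t 3.7
```

View pics/w2.png

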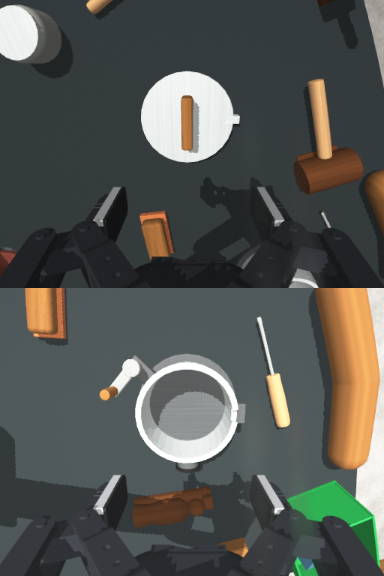

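The wrist views show the lid centred at about (249,156), with its key at (315,159). The pot rim is centred at about (248,165), the notch is near (314,167), the post at (139,141), and the pivot at (175,106).

```bash
python3 - <<'E'
from h import *
import pickle
c=pickle.load(open('wl.pkl','rb'));im=cv2.imread('pics/wl.png');g=im.min(2)
k=blob(((g>150)|(wood(im)>0)).astype(np.uint8)*255,(249,156),85);P=np.array([onz(c,p,.024) for p in k]);x,e=circ(P,.08)
q=P[e>.005].mean(0)[:2];print("lid",x,np.std(e[abs(e)<.004]),np.degrees(np.arctan2(*(q-x)[::-1])))
w=blob(wood(im),(249,160),50);print(cv2.minAreaRect(np.array([onz(c,p,.064)[:2]*1000 for p in w],np.float32)))
c=pickle.load(open('wp.pkl','rb'));im=cv2.imread('pics/wp.png');g=im.min(2)
# rim edges by radial brightness sampling around a centre guess
ctr=np.array([.616,-.236])
def s(x,y,z=.09):
    u,v=proj(c,[x,y,z]); return cv2.getRectSubPix(g,(1,1),(float(u),float(v)))[0,0]*1.
rr=np.arange(.060,.090,.0005)
for it in range(3):
    I=[];O=[]
    for a in np.radians(np.arange(0,360,4)):
        d=np.array([np.cos(a),np.sin(a)]); pr=np.array([s(*(ctr+r*d)) for r in rr])
        m=np.where(pr>.5*(pr.max()+np.median(pr[:6])))[0] 
        th=205; m=np.where(pr>th)[0]
        if len(m)>8: I.append(ctr+rr[m[0]]*d);O.append(ctr+rr[m[-1]]*d)
    xi,ei=circ(np.array(I),.070);xo,eo=circ(np.array(O),.078);ctr=(xi+xo)/2
    print(xi,np.median(ei),np.std(ei),xo,np.median(eo),np.std(eo),len(I))
for a in range(-26,4): print(a,[int(s(*(ctr+r*np.array([np.cos(np.radians(a)),np.sin(np.radians(a))])))) for r in(.072,.074,.076)],end=' ')
w=blob(wood(im),(139,141),15);Q=np.array([onz(c,p,.1405)[:2] for p in w]);print("\npost",Q.mean(0),cv2.minEnclosingCircle(Q.astype(np.float32)*1000))
print("pivot",onz(c,(175,106),.11))
E
```

```text
lid [0.59899685 0.19105947] 0.0006788474832858273 -26.359092597511037
((599.5558471679688, 193.46994018554688), (84.28396606445312, 16.748998641967773), 63.873809814453125)
[ 0.61430395 -0.23382947] -0.003676514304502651 0.003273921607853872 [ 0.61472351 -0.2378494 ] 0.00025860444385522596 0.0006086923298551101 90
[ 0.61431066 -0.23354236] -0.004026934793089493 0.003210349712522365 [ 0.61477095 -0.23785608] 0.00023093101349191958 0.0006338892455404276 90
[ 0.61426464 -0.23374849] -0.003732092754752836 0.0033131063830392376 [ 0.61474761 -0.2378667 ] 0.00027989239745603717 0.0006181611584074373 90
-26 [252, 255, 255] -25 [251, 255, 255] -24 [255, 255, 255] -23 [251, 255, 255] -22 [247, 255, 254] -21 [240, 242, 241] -20 [237, 235, 237] -19 [253, 254, 245] -18 [255, 255, 253] -17 [255, 255, 254] -16 [255, 255, 248] -15 [255, 255, 248] -14 [255, 255, 249] -13 [255, 255, 251] -12 [255, 255, 253] -11 [255, 255, 253] -10 [255, 255, 253] -9 [234, 247, 249] -8 [219, 224, 209] -7 [250, 240, 220] -6 [255, 255, 254] -5 [255, 255, 255] -4 [255, 255, 255] -3 [255, 255, 255] -2 [255, 255, 255] -1 [255, 255, 255] 0 [255, 255, 255] 1 [255, 255, 255] 2 [255, 255, 255] 3 [255, 255, 255] 
post [ 0.52873685 -0.17349348] ((528.1698608398438, -172.27987670898438), 11.106501579284668)
pivot [ 0.55944379 -0.15032471  0.11      ]
```

In the tool's units: 0.054 m is 0.864, -0.029 m is -0.464, 0.116 rad / 4 = 0.029.

Emit:
shift_gripper --offsets '[[[1, 0, 0, 0, 0, 0, 0.029], [1, 0, 0, 0, 0, 0, 0.029], [1, 0.864, -0.464, 0.048, 0, 0, 0], [1, 0.864, -0.464, 0.048, 0, 0, 0], [1, 0.864, -0.464, 0.048, 0, 0, 0]]]' --quiet true

```text
ok
```

Emit:
shift_gripper --offsets '[[[1, 0.864, -0.464, 0.048, 0, 0, 0], [1, 0.864, -0.464, 0.048, 0, 0, 0], [1, 0.864, -0.464, 0.048, 0, 0, 0], [1, 0.864, -0.464, 0.048, 0, 0, 0], [1, 0, 0, 0, 0, 0, 0]]]' --quiet true

```text
ok
```

```bash
python3 -c "
from h import *
delta([.599,.1913,.029],-26.3)"
```

```text
d tool [-0.0066  0.0005  0.2203] rv [-0.0011  0.      0.0068] pos [0.6017 0.1973 0.2493] q [0.2  0.06 1.57 0.   1.51 0.65] F [ 0.1 -0.3  0.4] w 1.001 g 0.0 t 4.95
```

In the tool's units: 0.05 m is 0.8, 0.04 m is 0.64, 0.007 rad / 4 = 0.0018.

Emit:
shift_gripper --offsets '[[[1, -0.1056, 0.008, 0.8, 0, 0, 0.0018], [1, 0, 0, 0.8, 0, 0, 0], [1, 0, 0, 0.8, 0, 0, 0], [1, 0, 0, 0.64, 0, 0, 0], [1, 0, 0, 0.4848, 0, 0, 0]]]' --quiet true

```text
ok
```

Emit:
shift_gripper --offsets '[[[1, 0, 0, 0, 0, 0, 0], [0, 0, 0, 0, 0, 0, 0], [0, 0, 0, 0, 0, 0, 0], [0, 0, 0, 0, 0, 0, 0], [0, 0, 0, 0, 0, 0, 0]]]'

```text
time: 6.2
tool_pos: [0.6007, 0.1876, 0.0309]
tool_rot: [-0.0, 0.851, 0.525, 0.0]
contact_force: [0.0, 0.9, -2.9]
gripper_width: 0.205
grasp_force: 59.5
```

Emit:
shift_gripper --offsets '[[[0, 0, 0, 0, 0, 0, 0], [0, 0, 0, 0, 0, 0, 0], [0, 0, 0, 0, 0, 0, 0]]]'

```text
time: 6.58
tool_pos: [0.6007, 0.1876, 0.0308]
tool_rot: [-0.0, 0.851, 0.525, 0.0]
contact_force: [-3.1, 0.7, 6.5]
gripper_width: 0.205
grasp_force: 60.9
```

```bash
python3 -c "
from h import *
delta([.599,.1913,.13],-26.3)"
```

```text
d tool [ 0.0026 -0.0032 -0.0992] rv [-0.     -0.0008 -0.0059] pos [0.6007 0.1876 0.0308] q [0.18 0.26 1.74 0.   1.14 0.65] F [-3.1  0.7  6.5] w 0.205 g 60.90979993343353 t 6.575
```

In the tool's units: -0.05 m is -0.8, -0.04 m is -0.64.

Emit:
shift_gripper --offsets '[[[0, 0, 0, -0.32, 0, 0, 0], [0, 0, 0, -0.64, 0, 0, 0], [0, 0, 0, -0.8, 0, 0, 0], [0, 0, 0, -0.8, 0, 0, 0], [0, 0, 0, -0.16, 0, 0, 0]]]'

```text
time: 7.2
tool_pos: [0.6027, 0.1873, 0.2047]
tool_rot: [0.002, 0.851, 0.525, 0.004]
contact_force: [0.5, 0.3, -5.1]
gripper_width: 0.199
grasp_force: 59.5
```

Emit:
shift_gripper --offsets '[[[0, 0, 0, 0, 0, 0, 0.0375], [0, 0, 0, 0, 0, 0, 0.0375], [0, 0, 0, 0, 0, 0, 0]]]'

```text
time: 7.58
tool_pos: [0.599, 0.1867, 0.1965]
tool_rot: [-0.0, 0.92, 0.393, -0.002]
contact_force: [-0.6, -0.1, -3.9]
gripper_width: 0.203
grasp_force: 59.4
```

```bash
python3 -c "
from h import *
shot('wrist','wg.png')
delta([.6148,-.2373,.2],-43)"
```

```text
d tool [-0.2959  0.3041 -0.0027] rv [-0.0022  0.0033 -0.012 ] pos [0.5993 0.1867 0.197 ] q [ 0.18  0.08  1.64 -0.    1.42  0.95] F [-0.5  0.1 -4.9] w 0.202 g 59.40511643886566 t 7.625
```

View pics/wg.png

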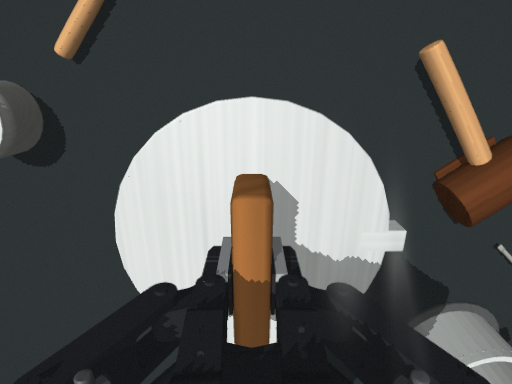

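The lid is held square. Its disc arc spans (115–390, 97–290) and the key is at (395,237). I'll fit the lid centre in the tool frame.

```bash
python3 - <<'E'
from h import *
im=cv2.imread('pics/wg.png');g=im.min(2)
s=manip.state();c=manip.camera_params("wrist");T=rot(s["tool_rot"])
m=((g>120)|(wood(im)>0)).astype(np.uint8)*255
k=blob(m,(252,225),170); k=k[(k[:,1]<220)&(k[:,0]<395)]
for zz in(.005,.007,.009):
    # plane through tool z=zz, normal tool z
    o=T.inv().apply(c["xyz"]-s["tool_pos"])
    P=np.array([ (lambda d:o+d*(zz-o[2])/d[2])(T.inv().apply(ray(c,p)[1])) for p in k])
    x,e=circ(P,.08); 
    f=least_squares(lambda q:np.hypot(P[:,0]-q[0],P[:,1]-q[1])-q[2],[*x,.08],loss="soft_l1",f_scale=.001).x
    d=T.inv().apply(ray(c,(390,241))[1]);K=o+d*(zz-o[2])/d[2]
    print(zz,x,np.std(e),f,"key",K,np.degrees(np.arctan2(K[0]-x[0],K[1]-x[1])))
E
```

```text
0.005 [0.00132782 0.0008874 ] 0.016266716379129947 [0.00365742 0.0010054  0.07816502] key [0.00327077 0.08141022 0.005     ] 1.3822344666543762
0.007 [0.0015272  0.00093294] 0.01653399649676535 [0.00256458 0.00100388 0.0792186 ] key [0.00217015 0.08249125 0.007     ] 0.4516717496873089
0.009 [0.00173299 0.00092953] 0.01679711133756718 [0.00147173 0.00100235 0.08027217] key [0.00106952 0.08357227 0.009     ] -0.4599672240277166
```

In the tool's units: 0.043 m is 0.688, -0.002 m is -0.032, -0.012 rad / 4 = -0.003.

Emit:
shift_gripper --offsets '[[[0, -0.48, 0.496, -0.032, 0, 0, -0.003], [0, -0.672, 0.688, 0, 0, 0, 0], [0, -0.672, 0.688, 0, 0, 0, 0], [0, -0.672, 0.688, 0, 0, 0, 0], [0, -0.672, 0.688, 0, 0, 0, 0]]]' --quiet true

```text
ok
```

Emit:
shift_gripper --offsets '[[[0, -0.672, 0.688, 0, 0, 0, 0], [0, -0.56, 0.56, 0, 0, 0, 0], [0, -0.32, 0.32, 0, 0, 0, 0], [0, 0, 0, 0, 0, 0, 0], [0, 0, 0, 0, 0, 0, 0]]]'

```text
time: 8.88
tool_pos: [0.6174, -0.2334, 0.2005]
tool_rot: [-0.001, 0.917, 0.398, -0.0]
contact_force: [0.2, 0.6, -5.4]
gripper_width: 0.202
grasp_force: 60.1
```

```bash
python3 -c "
from h import *
delta([.6127,-.2381,.113],-43)"
```

```text
d tool [-0.0067 -0.0001  0.0875] rv [-0.002   0.0001 -0.0013] pos [ 0.6174 -0.2334  0.2005] q [-0.47  0.15  1.56  0.    1.43  0.28] F [ 0.2  0.6 -5.4] w 0.202 g 60.05219578742981 t 8.875
```

In the tool's units: 0.03 m is 0.48, 0.01 m is 0.16.

Emit:
shift_gripper --offsets '[[[0, -0.1072, 0, 0.48, 0, 0, 0], [0, 0, 0, 0.48, 0, 0, 0], [0, 0, 0, 0.16, 0, 0, 0], [0, 0, 0, 0.08, 0, 0, 0], [0, 0, 0, 0.064, 0, 0, 0]]]'

```text
time: 9.5
tool_pos: [0.6142, -0.2389, 0.124]
tool_rot: [0.001, 0.917, 0.398, 0.001]
contact_force: [-0.2, 0.0, -5.5]
gripper_width: 0.198
grasp_force: 59.9
```

Emit:
shift_gripper --offsets '[[[0, 0, 0, 0.048, 0, 0, 0], [0, 0, 0, 0.032, 0, 0, 0], [0, 0, 0, 0, 0, 0, 0]]]'

```text
time: 9.88
tool_pos: [0.6133, -0.239, 0.1177]
tool_rot: [0.0, 0.918, 0.398, 0.0]
contact_force: [0.4, -0.3, -5.3]
gripper_width: 0.202
grasp_force: 59.9
```

```bash
python3 -c "
from h import *
delta([.6127,-.2381,.113],-43)"
```

```text
d tool [ 0.0003 -0.001   0.0047] rv [ 0.0001 -0.     -0.0026] pos [ 0.6133 -0.239   0.1177] q [-0.48  0.22  1.63 -0.    1.3   0.27] F [ 0.4 -0.3 -5.3] w 0.202 g 59.9154531955719 t 9.875
```

Boss is in the bore with no contact yet. I'll continue down in small steps.

In the tool's units: 0.002 m is 0.032, -0.001 m is -0.016.

Emit:
shift_gripper --offsets '[[[0, 0, -0.016, 0.032, 0, 0, 0], [0, 0, 0, 0.016, 0, 0, 0], [0, 0, 0, 0.016, 0, 0, 0], [0, 0, 0, 0.016, 0, 0, 0], [0, 0, 0, 0, 0, 0, 0]]]'

```text
time: 10.5
tool_pos: [0.6126, -0.2383, 0.1127]
tool_rot: [0.0, 0.918, 0.398, 0.0]
contact_force: [-0.2, 0.5, -4.2]
gripper_width: 0.202
grasp_force: 60.1
```

Emit:
shift_gripper --offsets '[[[0, 0, 0, 0.016, 0, 0, 0], [0, 0, 0, 0, 0, 0, 0], [0, 0, 0, 0, 0, 0, 0]]]'

```text
time: 10.88
tool_pos: [0.6128, -0.2383, 0.1125]
tool_rot: [0.0, 0.918, 0.398, 0.0]
contact_force: [-3.1, 1.1, 1.1]
gripper_width: 0.202
grasp_force: 60.9
```

```bash
python3 -c "
from h import *
print(manip.state()['ft_torque'])
delta([.6127,-.2381,.113],-43)"
```

```text
[ 0.05155886  0.2549122  -0.0573159 ]
d tool [ 0.0001 -0.0003 -0.0005] rv [ 0.0009 -0.0002 -0.0025] pos [ 0.6128 -0.2383  0.1125] q [-0.48  0.22  1.63 -0.    1.29  0.27] F [-3.1  1.1  1.1] w 0.202 g 60.91058135032654 t 10.875
```

In the tool's units: -0.09 rad / 4 = -0.0225.

Emit:
shift_gripper --offsets '[[[0, 0, 0, 0, 0, 0, 0], [0, 0, 0, 0, 0, 0, 0], [0, 0, 0, 0, 0, 0, -0.0225], [0, 0, 0, 0, 0, 0, -0.0225], [0, 0, 0, 0, 0, 0, -0.0225]]]'

```text
time: 11.5
tool_pos: [0.6132, -0.2401, 0.1122]
tool_rot: [0.002, 0.855, 0.518, 0.0]
contact_force: [-1.1, -2.7, -0.1]
gripper_width: 0.199
grasp_force: 60.8
```

Emit:
shift_gripper --offsets '[[[0, 0, 0, 0, 0, 0, -0.0225], [0, 0, 0, 0, 0, 0, -0.01], [0, 0, 0, 0, 0, 0, -0.01], [0, 0, 0, 0, 0, 0, 0]]]'

```text
time: 12.0
tool_pos: [0.6134, -0.2396, 0.1122]
tool_rot: [0.002, 0.809, 0.588, 0.0]
contact_force: [0.5, -3.4, -0.5]
gripper_width: 0.2
grasp_force: 60.9
```

```bash
python3 -c "
from h import *
print(manip.state()['ft_torque'])
delta([.6127,-.2381,.113],-13)"
```

```text
[-0.76186265 -0.33531859 -0.17572065]
d tool [ 0.0012 -0.0011 -0.0008] rv [ 0.0034  0.0019 -0.0873] pos [ 0.6134 -0.2396  0.1122] q [-0.48  0.22  1.63 -0.    1.28 -0.17] F [ 0.5 -3.4 -0.5] w 0.2 g 60.87695360183716 t 12.0
```

In the tool's units: 0.001 m is 0.016, -0.02 rad / 4 = -0.005.

Emit:
shift_gripper --offsets '[[[0, 0, 0, 0.016, 0, 0, -0.005], [0, 0, 0, 0, 0, 0, -0.005], [0, 0, 0, 0, 0, 0, -0.005], [0, 0, 0, 0, 0, 0, -0.0038], [0, 0, 0, 0, 0, 0, 0]]]'

```text
time: 12.62
tool_pos: [0.6115, -0.237, 0.1085]
tool_rot: [-0.002, 0.786, 0.618, -0.0]
contact_force: [1.0, -0.2, -5.4]
gripper_width: 0.201
grasp_force: 60.0
```

```bash
python3 -c "
from h import *
print(manip.state()['ft_torque'])
delta([.6134,-.239,.113],-13)"
```

```text
[-0.14189666 -0.14561362  0.02431423]
d tool [-0.0015  0.0023 -0.0045] rv [-0.0034 -0.0018 -0.0103] pos [ 0.6115 -0.237   0.1085] q [-0.48  0.23  1.63  0.    1.29 -0.25] F [ 1.  -0.2 -5.4] w 0.201 g 60.021421909332275 t 12.625
```

The key has dropped in (z is lower and contact is lost). Now I seat the lid.

In the tool's units: 0.002 m is 0.032, 0.001 m is 0.016.

Emit:
shift_gripper --offsets '[[[0, 0, 0, 0.032, 0, 0, 0], [0, 0, 0, 0.032, 0, 0, 0], [0, 0, 0, 0.032, 0, 0, 0], [0, 0, 0, 0.016, 0, 0, 0], [0, 0, 0, 0, 0, 0, 0]]]'

```text
time: 13.25
tool_pos: [0.6124, -0.2382, 0.1035]
tool_rot: [-0.0, 0.786, 0.618, -0.0]
contact_force: [-0.2, 0.1, -3.7]
gripper_width: 0.201
grasp_force: 60.0
```

```bash
python3 -c "
from h import *
print(manip.state()['ft_torque'])
delta([.6134,-.239,.102],-13)"
```

```text
[-0.02022919  0.01530773  0.00424838]
d tool [-0.0006  0.0011  0.0015] rv [-0.0003 -0.0001 -0.0111] pos [ 0.6124 -0.2382  0.1035] q [-0.48  0.23  1.64  0.    1.27 -0.25] F [-0.2  0.1 -3.7] w 0.201 g 60.047264099121094 t 13.25
```

In the tool's units: 0.001 m is 0.016.

Emit:
shift_gripper --offsets '[[[0, 0, 0, 0.016, 0, 0, 0], [0, 0, 0, 0.016, 0, 0, 0], [0, 0, 0, 0, 0, 0, 0], [0, 0, 0, 0, 0, 0, 0]]]'

```text
time: 13.75
tool_pos: [0.6127, -0.2383, 0.1029]
tool_rot: [0.0, 0.786, 0.618, 0.0]
contact_force: [-3.6, 2.2, 4.1]
gripper_width: 0.201
grasp_force: 61.4
```

```bash
python3 -c "
from h import *
delta([.6134,-.239,.102],-13)"
```

```text
d tool [-0.0005  0.0008  0.0009] rv [ 0.0004  0.0002 -0.0111] pos [ 0.6127 -0.2383  0.1029] q [-0.48  0.23  1.64 -0.    1.27 -0.25] F [-3.6  2.2  4.1] w 0.201 g 61.40112340450287 t 13.75
```

Emit:
shift_gripper --offsets '[[[0.6, 0, 0, 0, 0, 0, 0], [0.6, 0, 0, 0, 0, 0, 0], [0.6, 0, 0, -0.16, 0, 0, 0], [0.6, 0, 0, -0.64, 0, 0, 0], [0.6, 0, 0, -0.8, 0, 0, 0]]]'

```text
time: 14.38
tool_pos: [0.6119, -0.2379, 0.2018]
tool_rot: [-0.001, 0.786, 0.618, -0.0]
contact_force: [0.4, 0.8, 0.2]
gripper_width: 0.602
grasp_force: 0.0
```

Emit:
shift_gripper --offsets '[[[0.6, 0, 0, -0.8, 0, 0, 0], [0, 0, 0, 0, 0, 0, 0], [0, 0, 0, 0, 0, 0, 0]]]'

```text
time: 14.75
tool_pos: [0.6125, -0.2382, 0.2518]
tool_rot: [0.0, 0.786, 0.618, 0.0]
contact_force: [-0.3, -0.4, -0.9]
gripper_width: 0.182
grasp_force: 0.0
```

```bash
python3 -c "
from h import *
import pickle
c,im=shot('wrist','wh.png'); pickle.dump(c,open('wh.pkl','wb'))
delta([.6134,-.239,.25],-13)"
```

```text
d tool [-0.0007  0.0016  0.0003] rv [-0.0019 -0.0005 -0.0112] pos [ 0.612  -0.238   0.2503] q [-0.48  0.12  1.51  0.    1.51 -0.25] F [-0.4  0.2  0.2] w 0.091 g 0.0 t 14.8
```

View pics/wh.png

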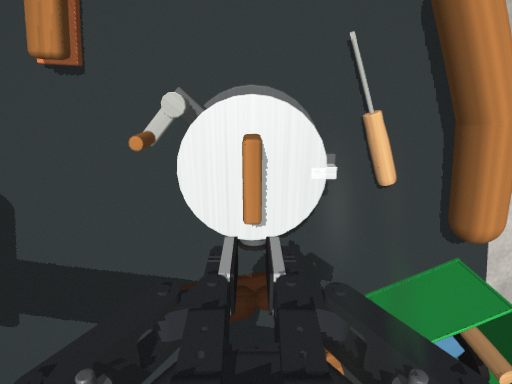

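The lid looks home: disc centre at about (252,167), key in the notch at (325,171), bar along the lid's y. The post top is at (136,144) and the pivot at (172,104). Next I measure the lid centre and plan the catch swing.

```bash
python3 - <<'E'
from h import *
import pickle
c=pickle.load(open('wh.pkl','rb'));im=cv2.imread('pics/wh.png');g=im.min(2)
k=blob(((g>120)|(wood(im)>0)).astype(np.uint8)*255,(252,167),84);k=k[k[:,1]<225]
P=np.array([onz(c,p,.096) for p in k]);x,e=circ(P,.08);q=P[(e>.005)&(P[:,0]>.66)].mean(0)[:2]
f=least_squares(lambda q:np.hypot(P[:,0]-q[0],P[:,1]-q[1])-q[2],[*x,.08],loss="soft_l1",f_scale=.001).x
print("lid",x,f,"key",np.degrees(np.arctan2(*(q-x)[::-1])))
w=blob(wood(im),(138,143),12)
piv=onz(c,(172,104),.11)[:2]; post=onz(c,(136,144),.1405)[:2]
piv2=np.array([.6148,-.2373])+.104*np.array([np.cos(np.radians(122)),np.sin(np.radians(122))])
for p in(piv,piv2):
    r=post-p; th=np.degrees(np.arctan2(r[1],r[0]))%360; print("piv",p,"post",post,np.linalg.norm(r),th)
    t=np.radians(th+90); u=np.array([np.cos(t),np.sin(t)])
    delta([*(p+.042*np.array([np.sin(t),-np.cos(t)])-.030*u),.18],np.degrees(t)-360)
E
```

```text
lid [ 0.61468342 -0.23707032] [ 0.61463349 -0.23664008  0.07950036] key -13.04046496745828
piv [ 0.55817308 -0.15005418] post [ 0.52448902 -0.17529677] 0.042092803699718524 216.84762402220565
d tool [ 0.0594 -0.1228  0.0705] rv [-2.000e-03  2.000e-04  6.896e-01] pos [ 0.612  -0.238   0.2503] q [-0.48  0.12  1.51  0.    1.51 -0.25] F [-0.4  0.2  0.2] w 0.091 g 0.0 t 14.8
piv [ 0.5596884 -0.149103 ] post [ 0.52448902 -0.17529677] 0.04387607565908469 216.6549464956075
d tool [ 0.0609 -0.1216  0.0705] rv [-2.00e-03  2.00e-04  6.93e-01] pos [ 0.612  -0.238   0.2503] q [-0.48  0.12  1.51  0.    1.51 -0.25] F [-0.4  0.2  0.2] w 0.091 g 0.0 t 14.8
```

In the tool's units: -0.041 m is -0.656, -0.04 m is -0.64, 0.175 rad / 4 = 0.0438.

Emit:
shift_gripper --offsets '[[[0, 0.32, -0.656, 0, 0, 0, 0], [0, 0.32, -0.656, 0, 0, 0, 0], [0, 0.32, -0.64, 0, 0, 0, 0], [0, 0, 0, 0, 0, 0, 0.0438], [0, 0, 0, 0, 0, 0, 0.0438]]]' --quiet true

```text
ok
```

Emit:
shift_gripper --offsets '[[[0, 0, 0, 0, 0, 0, 0.0438], [0, 0, 0, 0, 0, 0, 0.0413], [0, 0, 0, 0.8, 0, 0, 0], [0, 0, 0, 0, 0, 0, 0], [0, 0, 0, 0, 0, 0, 0]]]'

```text
time: 16.05
tool_pos: [0.508, -0.1511, 0.2016]
tool_rot: [-0.0, 0.949, 0.316, -0.0]
contact_force: [0.3, 0.8, 0.5]
gripper_width: -0.0
grasp_force: 0.0
```

```bash
python3 -c "
from h import *
p=np.array([.559,-.1495]);t=np.radians(306.8);u=np.array([np.cos(t),np.sin(t)])
delta([*(p+.042*np.array([np.sin(t),-np.cos(t)])-.030*u),.114],-53.2)"
```

```text
d tool [-0.0001 -0.0006  0.0876] rv [-0.001   0.0005  0.0006] pos [ 0.508  -0.1511  0.2016] q [-0.43 -0.16  1.86  0.    1.43  0.5 ] F [0.3 0.8 0.5] w -0.0 g 0.0 t 16.05
```

In the tool's units: 0.045 m is 0.72, 0.0426 m is 0.6816.

Emit:
shift_gripper --offsets '[[[0, 0, 0, 0.72, 0, 0, 0], [0, 0, 0, 0.6816, 0, 0, 0], [0, 0, 0, 0, 0, 0, 0], [0, 0, 0.08, 0, 0, 0, 0], [0, 0, 0.04, 0, 0, 0, 0]]]'

```text
time: 16.68
tool_pos: [0.5142, -0.158, 0.117]
tool_rot: [0.001, 0.949, 0.316, 0.001]
contact_force: [-1.9, 0.7, 1.9]
gripper_width: -0.001
grasp_force: 0.9
```

Emit:
shift_gripper --offsets '[[[0, -0.0363, 0.0829, 0, 0, 0, -0.03], [0, -0.0363, 0.0829, 0, 0, 0, -0.03], [0, -0.0363, 0.0829, 0, 0, 0, -0.03], [0, -0.0363, 0.0829, 0, 0, 0, -0.03], [0, -0.0363, 0.0829, 0, 0, 0, -0.03]]]'

```text
time: 17.3
tool_pos: [0.5263, -0.1825, 0.1161]
tool_rot: [0.001, 0.812, 0.584, 0.001]
contact_force: [-0.7, 0.5, -0.0]
gripper_width: 0.002
grasp_force: 0.9
```

Emit:
shift_gripper --offsets '[[[0, -0.0363, 0.0829, 0, 0, 0, -0.03], [0, -0.0363, 0.0829, 0, 0, 0, -0.03], [0, -0.0363, 0.0829, 0, 0, 0, -0.03], [0, -0.0363, 0.0829, 0, 0, 0, -0.03], [0, 0, 0, 0, 0, 0, 0]]]'

```text
time: 17.92
tool_pos: [0.5455, -0.1947, 0.1158]
tool_rot: [0.002, 0.652, 0.758, 0.0]
contact_force: [0.1, 0.2, 0.1]
gripper_width: 0.001
grasp_force: 0.0
```

```bash
python3 -c "
from h import *
p=np.array([.559,-.1495]);t=np.radians(32);u=np.array([np.cos(t),np.sin(t)])
delta([*(p+.042*np.array([np.sin(t),-np.cos(t)])-.0215*u),.114],32)
c,im=shot('wrist','wc.png')"
```

```text
d tool [-0.0044  0.0171  0.0019] rv [ 0.0021  0.0024 -0.408 ] pos [ 0.5455 -0.1947  0.1158] q [-0.47  0.04  1.82 -0.    1.27 -0.62] F [0.1 0.2 0.1] w 0.001 g 0.0 t 17.925
```

View pics/wc.png

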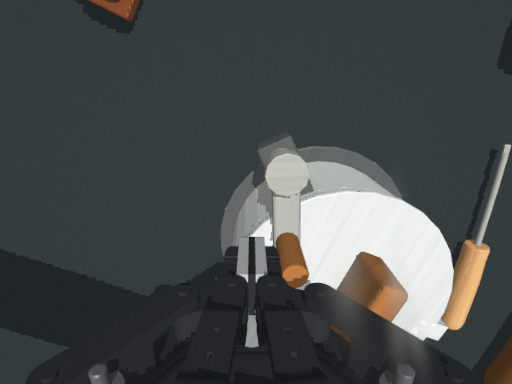

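The catch arm runs from the pivot at (287,172) to the post at (292,272). It is being pushed well and is now over the lid's edge, with about 0.4 rad left.

In the tool's units: 0.00518 m is 0.0829, 0.0035 m is 0.056, -0.12 rad / 4 = -0.03.

Emit:
shift_gripper --offsets '[[[0, -0.0363, 0.0829, 0, 0, 0, -0.03], [0, -0.0363, 0.0829, 0, 0, 0, -0.03], [0, -0.024, 0.056, 0, 0, 0, -0.02], [0, -0.016, 0.04, 0, 0, 0, -0.0125], [0, 0, 0, 0, 0, 0, 0]]]'

```text
time: 18.6
tool_pos: [0.5622, -0.1963, 0.1148]
tool_rot: [0.001, 0.502, 0.865, -0.0]
contact_force: [-1.0, -0.5, 0.4]
gripper_width: -0.002
grasp_force: 0.3
```

Emit:
shift_gripper --offsets '[[[0, 0, 0.016, 0, 0, 0, -0.005], [0, 0, 0.024, 0, 0, 0, 0], [0, 0, 0.024, 0, 0, 0, 0], [0, 0, 0, 0, 0, 0, 0]]]'

```text
time: 19.1
tool_pos: [0.5631, -0.1961, 0.1147]
tool_rot: [-0.001, 0.492, 0.87, -0.003]
contact_force: [-11.2, -7.4, 6.6]
gripper_width: 0.001
grasp_force: 6.5
```

```bash
python3 -c "
from h import *
p=np.array([.559,-.1495]);t=np.radians(32);u=np.array([np.cos(t),np.sin(t)])
delta([*(p+.042*np.array([np.sin(t),-np.cos(t)])-.0215*u),.114],32)"
```

```text
d tool [-0.0003 -0.0002  0.0007] rv [-0.0068  0.0005 -0.0173] pos [ 0.5631 -0.1961  0.1147] q [-0.46  0.09  1.78 -0.01  1.28 -1.  ] F [-11.2  -7.4   6.6] w 0.001 g 6.462680697441101 t 19.1
```

It's against the stop at the predicted spot. Back off, rise and check.

In the tool's units: -0.06 m is -0.96, -0.03 m is -0.48.

Emit:
shift_gripper --offsets '[[[0, 0, -0.16, 0, 0, 0, 0], [0, 0, -0.32, 0, 0, 0, 0], [0, 0, -0.32, -0.48, 0, 0, 0], [0, 0, 0, -0.96, 0, 0, 0], [0, 0, 0, -0.96, 0, 0, 0]]]'

```text
time: 19.73
tool_pos: [0.521, -0.2198, 0.2648]
tool_rot: [-0.001, 0.492, 0.87, 0.0]
contact_force: [1.6, -0.8, -0.3]
gripper_width: 0.001
grasp_force: 0.0
```

Emit:
shift_gripper --offsets '[[[0, 0, 0, 0, 0, 0, 0], [0, 0, 0, 0, 0, 0, 0]]]'

```text
time: 19.98
tool_pos: [0.5217, -0.2198, 0.2635]
tool_rot: [-0.0, 0.492, 0.871, 0.0]
contact_force: [0.6, -0.5, -1.0]
gripper_width: 0.003
grasp_force: 0.0
```

```bash
python3 - <<'E'
from h import *
c,im=shot('wrist','we.png')
print(proj(c,[.6147,-.237,.096]),proj(c,[.5815,-.1847,.1405]),proj(c,[.559,-.1495,.11]))
E
```

```text
[311.11175907 222.82701922] [322.85078853 183.73806915] [317.92542711 135.26143861]
```

View pics/we.png

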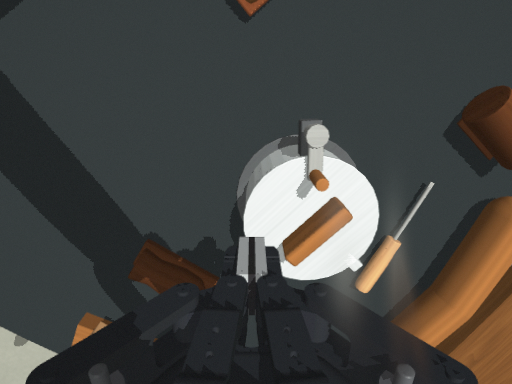

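The post top is at (321,181), within 3 px of its predicted closed position. The pivot is at (317,135), the lid is level and its key is in the notch. Handing in.

```bash
python3 -c "
from plant import manip
print(manip.job_done())"
```

```text
the job is handed in; nothing more can be done
None
```

I turned the lid until its key dropped into the notch, seated it, pushed the catch to its stop over the lid's edge, and handed the job in at about 20 s with the gripper clear; no verdict was returned.

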